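# Swing the bench magnifier over the sorbent tube

### The job

Get the bench magnifier ready for inspecting the sorbent tube: swing its stiff arm round until the lens is centred over the middle of the tube, and fold the tilted lens down until it is level, against its stop. Do not move the tube, the vial or the white pot that stand round it, and let go of the magnifier when done.

Things in the scene. Friction and masses are not known exactly. Their poses are not given: they have to be found in the camera images.
- pivot (a point): Centre of the magnifier's vertical swing axis, 170 mm above the worktop. A round grey foot (diameter 110 mm), fixed to the worktop, carries a steel column (diameter 22 mm); on top a white hub (diameter 34 mm, top 193 mm above the worktop). The foot stands at a different place and yaw each time.
- mag_arm (a joint): Swing of the arm about the vertical axis through the pivot, rad, -1.3 to 1.3; 0 is straight out from the foot's front, roughly towards the robot; growing = counter-clockwise from above (the lens moves to the robot's right, -y). Stiff: about 0.5 N m, it stays where it is left.
- bar_mid (a point): Point on the centreline of the arm, 80 mm out from the swing axis. The arm is a level white round bar, diameter 16 mm, centreline 170 mm above the worktop, from the hub to a steel fork; the bare bar can be pushed sideways anywhere from 20 to 125 mm out from the axis; the fork (30 mm wide) sits 138 to 161 mm out.
- mag_head (a joint): Tilt of the lens head, rad, 0 to 0.9: 0 = level, against its stop; positive = outer end tilted up. Its hinge is horizontal, square to the arm, at the fork, 152 mm out from the swing axis and 170 mm above the worktop. Stiff: about 0.25 N m, it stays where it is left. It starts tilted up and is pressed down.
- lens (a point): Centre of the lens, 60 mm from the tilt hinge, on the arm's line: with the head level, 212 mm out from the swing axis and 170 mm above the worktop. Clear disc in a white ring of outer diameter 94 mm, 15 mm thick.
- tab (a point): Top middle of the black ribbed press tab at the outer end of the lens ring, 120 mm from the tilt hinge, 3 mm above the lens's middle plane; tab 24 mm wide, 26 mm long, 6 mm thick. Press here to fold the head down. With the head level the tab's top is 173 mm above the worktop.
- tube: Sorbent tube: glass tube with two tan end caps, 90 mm long, 13 mm thick, lying loose on a white round tile (diameter 96 mm, 4 mm high, fixed to the worktop). Origin under its middle, at the tile's top; y along the tube. Its middle lies within about 10 mm of the circle that the level lens's centre sweeps, to the left or the right of the starting arm.
- vial: Clear vial with pale grey cap, 22 mm diameter, 62 mm tall, standing loose on the other such white tile. Origin at the centre of its underside. To be left alone.
- pot: White pot with white lid, 41 mm diameter, 42 mm tall, standing loose on the worktop, on the robot's side of the magnifier. Origin at the centre of its underside. To be left alone.
There are look-alikes about, which are no part of the job. Of the things that look like the tube, the smallest one is meant.

How it is judged:
By the outcome, as a careful person would: the job done as asked, in the order asked, and still so for the second after the job is handed in, with the robot touching nothing.
It also fails if it takes over 40 s, if anything falls off the work surface, if the arm or the gripper's body presses on something with over 40 N, if the wrist force passes 120 N, or if a joint passes its speed limit or range.

### The arm

A 7-joint arm with a two-finger parallel gripper is mounted at the origin on a cart in front of the work surface, level with it; the furniture and walls round the work are solid. World frame = base frame: x ahead of the robot, y to its left, z up, the work surface at z = 0. Lengths are in m, angles in rad, forces in N, time in s.
With the tool pointing down it reaches from about 0.425 to 0.95 m from the base axis. Payload 4.7 kg.
Tool frame: the origin (TCP) lies at the very end of the fingers, on their centre line; the grasp point (between the pads) lies 19 mm behind it (env.tcp_to_grasp is the distance from the TCP to the grasp point, in m); z points along the fingers, y is the line along which they close (so a half turn about z gives the same grasp; the last joint's range is limited). The gripper opens to 85 mm and grips with 20 to 120 N. Pads are 22 mm wide; open, the fingers measure 114 mm over their backs; the gripper's body (76 mm by 85 mm) begins 54 mm behind the grasp point. The pads swing forward as they close: fully open they stand 13 mm farther back than shut.
Start: joints at [-1.302, 0.469, -0.049, 1.532, 0.024, 1.141, -0.082], TCP at [0.198, 0.645, 0.231] pointing down, gripper open.
Joint ranges: [-2.59, 2.59], [-0.33, 1.99], [-1.39, 1.29], [0.1, 2.45], [-1.04, 4.18], [0.21, 1.99], [-2.66, 2.66]. Speed limits (rad/s): [2.57, 2.57, 3.14, 3.14, 3.14, 3.14, 3.14].

### API

Orientations are given as a 3x3 rotation matrix whose columns are the frame's x, y, z axes.
In Python, from station import env gives the robot as it stands.
- The arm moves only by the tool play_rows, never from a script. Its argument "commands" is a list of rows, each an object with "hand": the gripper command: -1 is shut, 1 is fully open, values between are in proportion; "travel": the shift along the world's x, y, z scaled (see below), a list of three; "twist": the turn, a rotation vector about the world's x, y, z scaled (see below), a list of three. A call has exactly 10 rows; each row is the pose to reach, as a shift and turn from the pose commanded when the call began; what a row does not reach only later rows make up. The controller multiplies each number of a shift by 0.1 m and each number of a turn by 90 degrees. A row lasts 1/10 s, in which the tool goes at most 50 mm and 8.59 degrees, less where a joint would pass 70% of its speed; a pose out of reach is approached as far as the arm can. A call with a number of a shift or a turn outside -1 to 1 is refused whole. A call with a gripper value outside its range is refused whole. The fingers move at their own pace and stop on an object; the grip force is fixed at half the most. Time passes only in rows, so rows that repeat a pose let the fingers close, or fill a call up. It gives the time, the measured TCP pose, the force, the opening and the grip force at its end, in the units of the state.
- env.get_obs(): the state, without advancing time (a new reading comes with each control period).
- env.capture(name): name is "side" or "top"; returns the picture (384x512x3 uint8, blue, green, red); there is no depth.
- env.camera_params(name): a dict with "fx", "fy", "cx", "cy" (pixels), "origin" and "rotation" of the camera in the world. Camera axes: x right, y down, z forward; pixel columns grow to the right and rows downward; lengths in m; the calibration is good to about 2 mm. A picture is of the moment at which its call begins. camera_params takes no time and is no camera call.
- env.sign_off(): hands the job in; it is judged then, once.
The state is a dict: "time": time; "q": joint angles; "joint_vel": joint speeds; "joint_torque": joint torques, N m; "tool_pos": TCP position; "eef_rot": TCP orientation; "contact_force": force on the tool from outside, world axes, zero at the start; "moment": the same for the moment, N m; "finger_gap": finger opening in m; "grasp_force": force on a finger pad.
Only numpy, scipy, OpenCV 4.12 (cv2) and the standard library are available. Lean on these libraries where they do the work, as an engineer would, in place of code of your own. Each camera call takes 0.05 s, during which the arm holds its last target. There are 200 camera calls.

## Working session

There is one attempt and no reset: what is moved stays moved. The work goes in short steps, Python scripts to look and compute and a tool call to move; the robot and the scene stay as the last step left them, time stands still between calls to the robot, and variables do not carry over. Pictures are saved under pics/ and viewed, at most 10 in all, crops included, and the job is handed in when it is done.

Besides the shell and the picture viewer there is one more tool, called after ">>>" by a JSON object that holds its "method" and its "body", one argument or row to a line. play_rows: Moves the arm, as the interface text tells. Its arguments: {"type":"object","properties":{"commands":{"type":"array","items":{"type":"object","properties":{"hand":{"type":"number"},"travel":{"type":"array","items":{"type":"number","minimum":-1,"maximum":1}},"twist":{"type":"array","items":{"type":"number","minimum":-1,"maximum":1}}}}}},"required":["commands"]}

```bash
mkdir -p pics
python3 - <<'E'
from station import env
import cv2
for n in("side","top"):
    cv2.imwrite(f"pics/{n}0.png",env.capture(n)); p=env.camera_params(n); print(n,p)
o=env.get_obs(); print(o['time'],o['tool_pos'],o['eef_rot'])
E
```

```text
side {'fx': 476.1139503169942, 'fy': 476.1139503169942, 'cx': 257.7951716112652, 'cy': 196.70378650100773, 'origin': array([ 0.07347885, -0.96389412,  0.52918841]), 'rotation': array([[ 0.86459541, -0.17995549,  0.46913837],
       [-0.50194865, -0.35179552,  0.79011864],
       [ 0.02285459, -0.91861632, -0.3944892 ]])}
top {'fx': 489.08896114488476, 'fy': 489.08896114488476, 'cx': 250.6030653042667, 'cy': 196.45193732781064, 'origin': array([ 0.468077  , -0.16419056,  1.35558339]), 'rotation': array([[-0.01446252, -0.99795914,  0.06219636],
       [-0.99967189,  0.01311612, -0.02200168],
       [ 0.021141  , -0.06249416, -0.9978214 ]])}
0.1 [0.1978912  0.64479716 0.23036722] [[-9.56016160e-01  2.93313713e-01 -4.10244115e-04]
 [ 2.93313982e-01  9.56014674e-01 -1.68832932e-03]
 [-1.03010747e-04 -1.73440044e-03 -9.99998491e-01]]
```

View pics/top0.png

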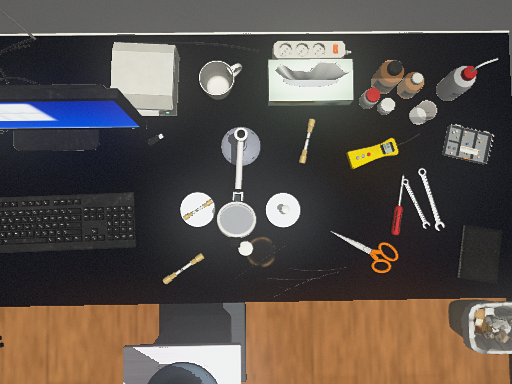

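View pics/side0.png

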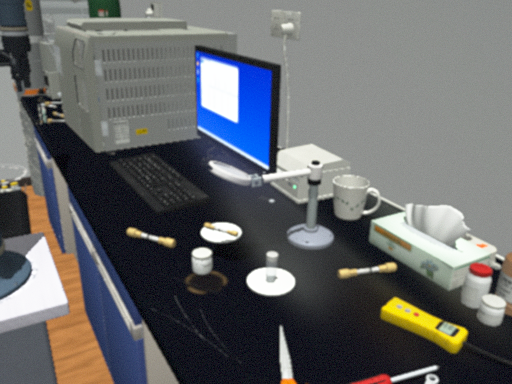

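Run:
```python
import cv2
a=cv2.imread("pics/top0.png"); b=cv2.imread("pics/side0.png")
cv2.imwrite("pics/c1.png",cv2.resize(a[115:275,155:325],None,fx=4.7,fy=3.75*4.7/3.75*0.79,interpolation=cv2.INTER_CUBIC) if 0 else cv2.resize(a[120:270,150:330],None,fx=4,fy=4,interpolation=cv2.INTER_CUBIC))
cv2.imwrite("pics/c2.png",cv2.resize(b[145:300,185:345],None,fx=3.75,fy=3.75,interpolation=cv2.INTER_CUBIC))
```

```text
(no output)
```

View pics/c1.png

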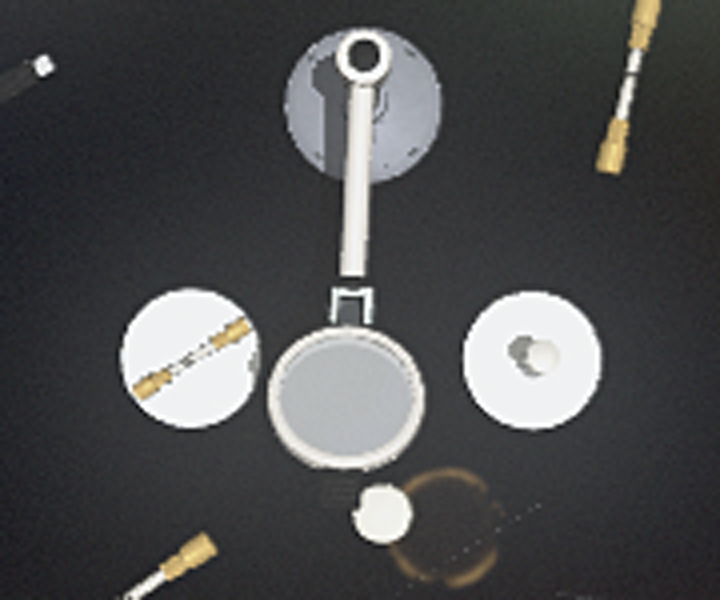

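View pics/c2.png

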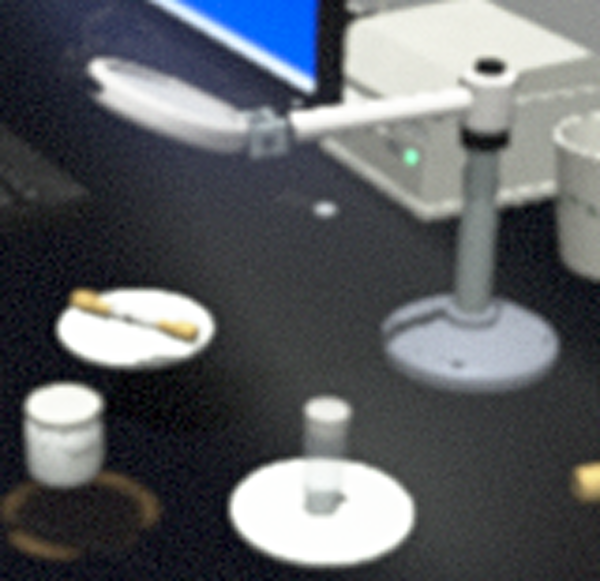

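```bash
cat > h.py <<'E'
import numpy as np
from station import env
def proj(n,P):
    p=env.camera_params(n); c=p['rotation'].T@(np.array(P)-p['origin'])
    return np.array([p['fx']*c[0]/c[2]+p['cx'],p['fy']*c[1]/c[2]+p['cy']])
def onz(n,u,v,z):
    p=env.camera_params(n); d=p['rotation']@np.array([(u-p['cx'])/p['fx'],(v-p['cy'])/p['fy'],1])
    return p['origin']+d*(z-p['origin'][2])/d[2]
def c1(x,y,z): return onz("top",150+(x+.5)/4-.5,120+(y+.5)/4-.5,z)
def c2(x,y,z): return onz("side",185+(x+.5)/3.75-.5,145+(y+.5)/3.75-.5,z)
E
python3 - <<'E'
from h import *
np.set_printoptions(precision=4,suppress=True)
print('foot',c1(363,105,.01),'hub',c1(364,57,.193), 'hub side',c2(489,72,.193))
hub=c1(364,57,.193)[:2]
e=c1(353,275,.17); print('barend',e, np.hypot(*(e[:2]-hub)))
f=c1(351,305,.17);print('fork',f,np.hypot(*(f[:2]-hub)))
t=c1(192,358,.0105);print('tube',t,'side',c2(134,316,.0105),'r',np.hypot(*(t[:2]-hub)),np.hypot(*(t[:2]-hub))-.212)
print('ends',c1(134,392,.0105),c1(250,325,.0105))
print('tile',c1(190,359,.004),'vial top',c1(543,356,.062),'pot top',c1(383,515,.042), c2(65,403,.042))
for n,P in(('arm',e),('fork',f),('tube',t)):
    d=P[:2]-hub; print(n,np.degrees(np.arctan2(d[1],d[0])))
# tilt from lens centre (347,396)
u=(f[:2]-hub)/np.hypot(*(f[:2]-hub))
for th in np.arange(0,.95,.15):
    L=np.r_[hub+u*(.152+.06*np.cos(th)),.17+.06*np.sin(th)]
    T=np.r_[hub+u*(.152+.133*np.cos(th)),.17+.133*np.sin(th)]
    pt=proj('top',L);pT=proj('side',T)
    print(th,(pt-[150,120])*4,(proj('side',L)-[185,145])*3.75,(pT-[185,145])*3.75,T)
E
```

```text
foot [ 0.6929 -0.1675  0.01  ] hub [ 0.6913 -0.168   0.193 ] hub side [ 0.673  -0.1918  0.193 ]
barend [ 0.5621 -0.1597  0.17  ] 0.12956749107022816
fork [ 0.5438 -0.1582  0.17  ] 0.14787177294401146
tube [ 0.519  -0.0479  0.0105] side [ 0.5136 -0.0521  0.0105] r 0.21012835445288658 -0.0018716455471134152
ends [ 0.4962 -0.008   0.0105] [ 0.5411 -0.0878  0.0105]
tile [ 0.5185 -0.0459  0.004 ] vial top [ 0.5152 -0.2844  0.062 ] pot top [ 0.4111 -0.1772  0.042 ] [ 0.4087 -0.1829  0.042 ]
arm 176.2957810844188
fork 176.19267105795217
tube 145.1179338017673
0.0 [343.811  409.1397] [156.4973 142.2986] [ 28.7603 162.2504] [ 0.407  -0.1491  0.17  ]
0.15 [343.7408 407.8713] [157.5957 126.7551] [ 30.2977 126.6852] [ 0.4085 -0.1492  0.1899]
0.3 [343.7929 404.3521] [160.9734 111.1182] [37.2901 90.6238] [ 0.4129 -0.1495  0.2093]
0.44999999999999996 [343.9688 398.6155] [166.5659  95.7718] [49.6483 55.045 ] [ 0.4202 -0.15    0.2279]
0.6 [344.2668 390.7534] [174.2481  81.0972] [67.1038 20.9418] [ 0.4302 -0.1507  0.2451]
0.75 [344.6819 380.9181] [183.837   67.4609] [ 89.2128 -10.7209] [ 0.4426 -0.1515  0.2607]
0.8999999999999999 [345.206  369.3212] [195.0971  55.2033] [115.3712 -39.0494] [ 0.4572 -0.1525  0.2742]
```

Run:
```python
from h import *
np.set_printoptions(precision=4,suppress=True)
c=lambda P:(proj('side',P)-[185,145]+.5)*3.75-.5
print('foot',c([.6925,-.1675,.01]),'hubtop',c([.6913,-.168,.193]),'hub170',c([.6913,-.168,.17]),'barend',c([.5621,-.1597,.17]),'fork',c([.5438,-.1582,.17]),'tile',c([.5185,-.0459,.004]),'potc',c([.4111,-.1772,.042]),'vialtop',c([.5152,-.2844,.062]))
```

```text
foot [470.5899 330.8159] hubtop [490.0107  55.4211] hub170 [487.2804  92.1921] barend [293.139  122.7255] fork [263.6531 127.131 ] tile [136.6491 319.5037] potc [ 64.7902 397.3343] vialtop [332.3606 408.0242]
```

The three tube-like things in the top picture are at (308,141), (183,268) and (198,209). The one on the tile at (198,209) is the smallest, so it's the target, at about (0.518, -0.048). The crop confirms the vial on the right tile and the pot below the lens. The arm points at 176° and has to turn to 145°. I'll go there and grip the bar 100 mm out.

>>> {"method": "play_rows", "body": {
  "commands": [
    {"hand": 1,"travel": [0.1,-0.1,0.07],"twist": [0,0,0.015]},
    {"hand": 1,"travel": [0.2,-0.2,0.14],"twist": [0,0,0.03]},
    {"hand": 1,"travel": [0.3,-0.3,0.21],"twist": [0,0,0.045]},
    {"hand": 1,"travel": [0.4,-0.4,0.28],"twist": [0,0,0.06]},
    {"hand": 1,"travel": [0.5,-0.5,0.35],"twist": [0,0,0.075]},
    {"hand": 1,"travel": [0.6,-0.6,0.42],"twist": [0,0,0.09]},
    {"hand": 1,"travel": [0.7,-0.7,0.49],"twist": [0,0,0.105]},
    {"hand": 1,"travel": [0.8,-0.8,0.56],"twist": [0,0,0.12]},
    {"hand": 1,"travel": [0.9,-0.9,0.63],"twist": [0,0,0.135]},
    {"hand": 1,"travel": [1,-1,0.7],"twist": [0,0,0.147]}
  ]
}}

```text
time: 1.1
tool_pos: [0.2983, 0.5446, 0.3011]
eef_rot: [[-0.998, 0.066, -0.0], [0.066, 0.998, -0.001], [0.0, -0.001, -1.0]]
contact_force: [-0.1, 0.1, -0.4]
finger_gap: 0.0855
grasp_force: 0.0
```

>>> {"method": "play_rows", "body": {
  "commands": [
    {"hand": 1,"travel": [0.07,-0.1,0],"twist": [0,0,0]},
    {"hand": 1,"travel": [0.14,-0.2,0],"twist": [0,0,0]},
    {"hand": 1,"travel": [0.21,-0.3,0],"twist": [0,0,0]},
    {"hand": 1,"travel": [0.28,-0.4,0],"twist": [0,0,0]},
    {"hand": 1,"travel": [0.35,-0.5,0],"twist": [0,0,0]},
    {"hand": 1,"travel": [0.42,-0.6,0],"twist": [0,0,0]},
    {"hand": 1,"travel": [0.49,-0.7,0],"twist": [0,0,0]},
    {"hand": 1,"travel": [0.56,-0.8,0],"twist": [0,0,0]},
    {"hand": 1,"travel": [0.63,-0.9,0],"twist": [0,0,0]},
    {"hand": 1,"travel": [0.7,-1,0],"twist": [0,0,0]}
  ]
}}

```text
time: 2.1
tool_pos: [0.3686, 0.4444, 0.3013]
eef_rot: [[-0.998, 0.067, -0.0], [0.067, 0.998, 0.0], [0.0, 0.0, -1.0]]
contact_force: [-0.7, 0.4, 0.6]
finger_gap: 0.0856
grasp_force: 0.0
```

>>> {"method": "play_rows", "body": {
  "commands": [
    {"hand": 1,"travel": [0.05,-0.1,0],"twist": [0,0,0]},
    {"hand": 1,"travel": [0.1,-0.2,0],"twist": [0,0,0]},
    {"hand": 1,"travel": [0.15,-0.3,0],"twist": [0,0,0]},
    {"hand": 1,"travel": [0.2,-0.4,0],"twist": [0,0,0]},
    {"hand": 1,"travel": [0.25,-0.5,0],"twist": [0,0,0]},
    {"hand": 1,"travel": [0.3,-0.6,0],"twist": [0,0,0]},
    {"hand": 1,"travel": [0.35,-0.7,0],"twist": [0,0,0]},
    {"hand": 1,"travel": [0.4,-0.8,0],"twist": [0,0,0]},
    {"hand": 1,"travel": [0.45,-0.9,0],"twist": [0,0,0]},
    {"hand": 1,"travel": [0.5,-1,0],"twist": [0,0,0]}
  ]
}}

```text
time: 3.1
tool_pos: [0.4184, 0.3445, 0.3013]
eef_rot: [[-0.998, 0.067, -0.0], [0.067, 0.998, 0.0], [0.0, 0.0, -1.0]]
contact_force: [-0.8, 0.3, 1.3]
finger_gap: 0.0856
grasp_force: 0.0
```

>>> {"method": "play_rows", "body": {
  "commands": [
    {"hand": 1,"travel": [0.04,-0.1,0],"twist": [0,0,0]},
    {"hand": 1,"travel": [0.08,-0.2,0],"twist": [0,0,0]},
    {"hand": 1,"travel": [0.12,-0.3,0],"twist": [0,0,0]},
    {"hand": 1,"travel": [0.16,-0.4,0],"twist": [0,0,0]},
    {"hand": 1,"travel": [0.2,-0.5,0],"twist": [0,0,0]},
    {"hand": 1,"travel": [0.24,-0.6,0],"twist": [0,0,0]},
    {"hand": 1,"travel": [0.28,-0.7,0],"twist": [0,0,0]},
    {"hand": 1,"travel": [0.32,-0.8,0],"twist": [0,0,0]},
    {"hand": 1,"travel": [0.36,-0.9,0],"twist": [0,0,0]},
    {"hand": 1,"travel": [0.4,-1,0],"twist": [0,0,0]}
  ]
}}

```text
time: 4.1
tool_pos: [0.4583, 0.2445, 0.3013]
eef_rot: [[-0.998, 0.067, -0.0], [0.067, 0.998, 0.0], [0.0, 0.0, -1.0]]
contact_force: [0.5, 0.1, 0.8]
finger_gap: 0.085
grasp_force: 0.0
```

>>> {"method": "play_rows", "body": {
  "commands": [
    {"hand": 1,"travel": [0.04,-0.1,0],"twist": [0,0,0]},
    {"hand": 1,"travel": [0.08,-0.2,0],"twist": [0,0,0]},
    {"hand": 1,"travel": [0.12,-0.3,0],"twist": [0,0,0]},
    {"hand": 1,"travel": [0.16,-0.4,0],"twist": [0,0,0]},
    {"hand": 1,"travel": [0.2,-0.5,0],"twist": [0,0,0]},
    {"hand": 1,"travel": [0.24,-0.6,0],"twist": [0,0,0]},
    {"hand": 1,"travel": [0.28,-0.7,0],"twist": [0,0,0]},
    {"hand": 1,"travel": [0.32,-0.8,0],"twist": [0,0,0]},
    {"hand": 1,"travel": [0.36,-0.9,0],"twist": [0,0,0]},
    {"hand": 1,"travel": [0.4,-1,0],"twist": [0,0,0]}
  ]
}}

```text
time: 5.1
tool_pos: [0.4983, 0.1445, 0.3013]
eef_rot: [[-0.998, 0.067, -0.0], [0.067, 0.998, 0.0], [0.0, 0.0, -1.0]]
contact_force: [0.3, -0.2, 0.2]
finger_gap: 0.0853
grasp_force: 0.0
```

>>> {"method": "play_rows", "body": {
  "commands": [
    {"hand": 1,"travel": [0.03,-0.1,0],"twist": [0,0,0]},
    {"hand": 1,"travel": [0.06,-0.2,0],"twist": [0,0,0]},
    {"hand": 1,"travel": [0.1,-0.3,0],"twist": [0,0,0]},
    {"hand": 1,"travel": [0.14,-0.4,0],"twist": [0,0,0]},
    {"hand": 1,"travel": [0.18,-0.5,0],"twist": [0,0,0]},
    {"hand": 1,"travel": [0.22,-0.6,0],"twist": [0,0,0]},
    {"hand": 1,"travel": [0.26,-0.7,0],"twist": [0,0,0]},
    {"hand": 1,"travel": [0.3,-0.8,0],"twist": [0,0,0]},
    {"hand": 1,"travel": [0.33,-0.9,0],"twist": [0,0,0]},
    {"hand": 1,"travel": [0.36,-1,0],"twist": [0,0,0]}
  ]
}}

```text
time: 6.1
tool_pos: [0.5342, 0.0445, 0.3013]
eef_rot: [[-0.998, 0.067, -0.0], [0.067, 0.998, 0.0], [0.0, 0.0, -1.0]]
contact_force: [-0.6, 0.3, 0.3]
finger_gap: 0.0851
grasp_force: 0.0
```

>>> {"method": "play_rows", "body": {
  "commands": [
    {"hand": 1,"travel": [0.04,-0.1,0],"twist": [0,0,0]},
    {"hand": 1,"travel": [0.08,-0.2,0],"twist": [0,0,0]},
    {"hand": 1,"travel": [0.12,-0.3,0],"twist": [0,0,0]},
    {"hand": 1,"travel": [0.16,-0.4,0],"twist": [0,0,0]},
    {"hand": 1,"travel": [0.2,-0.5,0],"twist": [0,0,0]},
    {"hand": 1,"travel": [0.24,-0.6,0],"twist": [0,0,0]},
    {"hand": 1,"travel": [0.28,-0.7,0],"twist": [0,0,0]},
    {"hand": 1,"travel": [0.32,-0.8,0],"twist": [0,0,0]},
    {"hand": 1,"travel": [0.36,-0.9,0],"twist": [0,0,0]},
    {"hand": 1,"travel": [0.4,-1,0],"twist": [0,0,0]}
  ]
}}

```text
time: 7.1
tool_pos: [0.5743, -0.0555, 0.3013]
eef_rot: [[-0.998, 0.067, -0.0], [0.067, 0.998, 0.0], [0.0, 0.0, -1.0]]
contact_force: [0.4, -0.1, 0.4]
finger_gap: 0.0856
grasp_force: 0.0
```

>>> {"method": "play_rows", "body": {
  "commands": [
    {"hand": 1,"travel": [0.04,-0.17,0],"twist": [0,0,0]},
    {"hand": 1,"travel": [0.08,-0.34,0],"twist": [0,0,0]},
    {"hand": 1,"travel": [0.12,-0.5,0],"twist": [0,0,0]},
    {"hand": 1,"travel": [0.15,-0.7,0],"twist": [0,0,0]},
    {"hand": 1,"travel": [0.18,-0.9,0],"twist": [0,0,0]},
    {"hand": 1,"travel": [0.18,-1,0],"twist": [0,0,0]},
    {"hand": 1,"travel": [0.18,-1,-0.1],"twist": [0,0,0]},
    {"hand": 1,"travel": [0.18,-1,-0.2],"twist": [0,0,0]},
    {"hand": 1,"travel": [0.18,-1,-0.35],"twist": [0,0,0]},
    {"hand": 1,"travel": [0.18,-1,-0.5],"twist": [0,0,0]}
  ]
}}

```text
time: 8.1
tool_pos: [0.5918, -0.1527, 0.2498]
eef_rot: [[-0.998, 0.064, -0.001], [0.064, 0.998, 0.001], [0.001, 0.001, -1.0]]
contact_force: [0.2, 1.0, -0.1]
finger_gap: 0.0855
grasp_force: 0.0
```

>>> {"method": "play_rows", "body": {
  "commands": [
    {"hand": 1,"travel": [0,-0.06,-0.15],"twist": [0,0,0]},
    {"hand": 1,"travel": [0,-0.06,-0.3],"twist": [0,0,0]},
    {"hand": 1,"travel": [0,-0.06,-0.45],"twist": [0,0,0]},
    {"hand": 1,"travel": [0,-0.06,-0.6],"twist": [0,0,0]},
    {"hand": 1,"travel": [0,-0.06,-0.75],"twist": [0,0,0]},
    {"hand": 1,"travel": [0,-0.06,-0.9],"twist": [0,0,0]},
    {"hand": 1,"travel": [0,-0.06,-1],"twist": [0,0,0]},
    {"hand": 0,"travel": [0,-0.06,-1],"twist": [0,0,0]},
    {"hand": -0.4,"travel": [0,-0.06,-1],"twist": [0,0,0]},
    {"hand": -0.4,"travel": [0,-0.06,-1],"twist": [0,0,0]}
  ]
}}

```text
time: 9.1
tool_pos: [0.5926, -0.1609, 0.1521]
eef_rot: [[-0.998, 0.067, 0.002], [0.067, 0.998, -0.0], [-0.002, -0.0, -1.0]]
contact_force: [-0.3, 1.1, 0.3]
finger_gap: 0.0439
grasp_force: 0.0
```

>>> {"method": "play_rows", "body": {
  "commands": [
    {"hand": -0.6,"travel": [0,0,0],"twist": [0,0,0]},
    {"hand": -0.6,"travel": [0,0,0],"twist": [0,0,0]},
    {"hand": -0.7,"travel": [0,0,0],"twist": [0,0,0]},
    {"hand": -0.7,"travel": [0,0,0],"twist": [0,0,0]},
    {"hand": -0.8,"travel": [0,0,0],"twist": [0,0,0]},
    {"hand": -0.8,"travel": [0,0,0],"twist": [0,0,0]},
    {"hand": -1,"travel": [0,0,0],"twist": [0,0,0]},
    {"hand": -1,"travel": [0,0,0],"twist": [0,0,0]},
    {"hand": -1,"travel": [0,0,0],"twist": [0,0,0]},
    {"hand": -1,"travel": [0,0,0],"twist": [0,0,0]}
  ]
}}

```text
time: 10.1
tool_pos: [0.5923, -0.1609, 0.152]
eef_rot: [[-0.998, 0.067, 0.001], [0.067, 0.998, -0.0], [-0.001, -0.0, -1.0]]
contact_force: [-1.5, 0.4, 5.5]
finger_gap: 0.0141
grasp_force: 58.4
```

>>> {"method": "play_rows", "body": {
  "commands": [
    {"hand": -1,"travel": [0.005,0.054,0],"twist": [0,0,-0.034]},
    {"hand": -1,"travel": [0.013,0.107,0],"twist": [0,0,-0.069]},
    {"hand": -1,"travel": [0.024,0.16,0],"twist": [0,0,-0.103]},
    {"hand": -1,"travel": [0.038,0.213,0],"twist": [0,0,-0.138]},
    {"hand": -1,"travel": [0.055,0.264,0],"twist": [0,0,-0.172]},
    {"hand": -1,"travel": [0.074,0.315,0],"twist": [0,0,-0.207]},
    {"hand": -1,"travel": [0.097,0.364,0],"twist": [0,0,-0.241]},
    {"hand": -1,"travel": [0.121,0.412,0],"twist": [0,0,-0.276]},
    {"hand": -1,"travel": [0.149,0.459,0],"twist": [0,0,-0.31]},
    {"hand": -1,"travel": [0.178,0.504,0],"twist": [0,0,-0.344]}
  ]
}}

```text
time: 11.1
tool_pos: [0.6094, -0.1109, 0.152]
eef_rot: [[-0.82, 0.572, -0.001], [0.572, 0.82, -0.001], [0.0, -0.001, -1.0]]
contact_force: [-3.0, -0.9, 6.2]
finger_gap: 0.0142
grasp_force: 59.1
```

>>> {"method": "play_rows", "body": {
  "commands": [
    {"hand": -1,"travel": [0,0,0],"twist": [0,0,0]},
    {"hand": -1,"travel": [0,0,0],"twist": [0,0,0]},
    {"hand": -0.5,"travel": [0,0,0],"twist": [0,0,0]},
    {"hand": 0,"travel": [0,0,0],"twist": [0,0,0]},
    {"hand": 0,"travel": [0,0,0],"twist": [0,0,0]},
    {"hand": 0,"travel": [0,0,0.1],"twist": [0,0,0]},
    {"hand": 0,"travel": [0,0,0.3],"twist": [0,0,0]},
    {"hand": 0,"travel": [0,0,0.5],"twist": [0,0,0]},
    {"hand": 0,"travel": [0,0,0.7],"twist": [0,0,0]},
    {"hand": -1,"travel": [0,0,1],"twist": [0,0,0]}
  ]
}}

```text
time: 12.1
tool_pos: [0.609, -0.1102, 0.2516]
eef_rot: [[-0.821, 0.571, -0.002], [0.571, 0.821, 0.0], [0.002, -0.001, -1.0]]
contact_force: [0.1, -0.3, -0.7]
finger_gap: 0.0291
grasp_force: 0.0
```

>>> {"method": "play_rows", "body": {
  "commands": [
    {"hand": -1,"travel": [0,0,0.2],"twist": [0,0,0]},
    {"hand": -1,"travel": [0,0,0.4],"twist": [0,0,0]},
    {"hand": -1,"travel": [0.1,0.1,0.5],"twist": [0,0,0]},
    {"hand": -1,"travel": [0.2,0.2,0.5],"twist": [0,0,0]},
    {"hand": -1,"travel": [0.2,0.35,0.5],"twist": [0,0,0]},
    {"hand": -1,"travel": [0.2,0.5,0.5],"twist": [0,0,0]},
    {"hand": -1,"travel": [0.2,0.65,0.5],"twist": [0,0,0]},
    {"hand": -1,"travel": [0.1,0.8,0.5],"twist": [0,0,0]},
    {"hand": -1,"travel": [0,0.9,0.5],"twist": [0,0,0]},
    {"hand": -1,"travel": [0,1,0.5],"twist": [0,0,0]}
  ]
}}

```text
time: 13.1
tool_pos: [0.6084, -0.0094, 0.3012]
eef_rot: [[-0.821, 0.57, -0.001], [0.57, 0.821, 0.0], [0.001, -0.0, -1.0]]
contact_force: [-0.2, -0.1, 0.2]
finger_gap: 0.0001
grasp_force: 0.0
```

Run:
```python
from station import env
import cv2
a=env.capture("top");b=env.capture("side");cv2.imwrite("pics/t1.png",a)
cv2.imwrite("pics/c3.png",cv2.resize(a[120:270,150:330],None,fx=4,fy=4,interpolation=cv2.INTER_CUBIC))
cv2.imwrite("pics/c4.png",cv2.resize(b[125:280,165:325],None,fx=3.75,fy=3.75,interpolation=cv2.INTER_CUBIC))
```

```text
(no output)
```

View pics/c3.png

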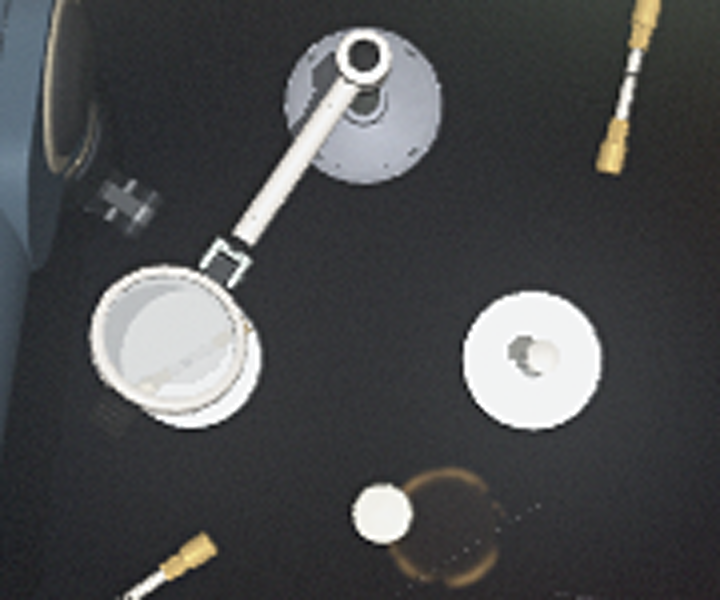

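View pics/c4.png

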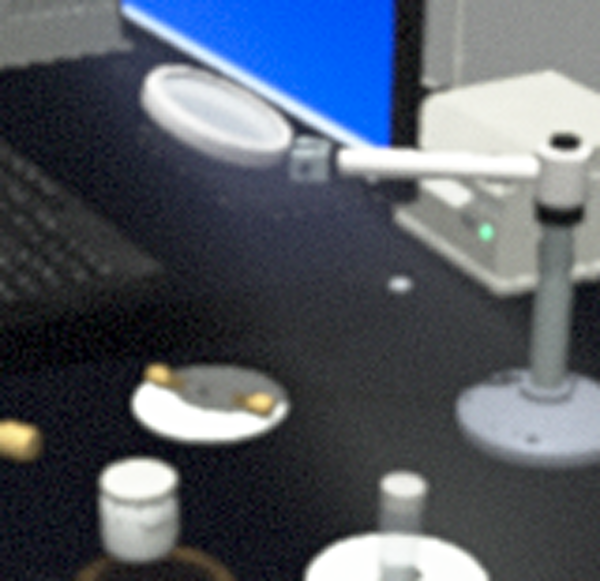

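The arm now lies over the tile: in the top crop the hub is at (364,57), the bar end at (247,240), the ring at (169,338) and the dark tab near (110,415). The vial, pot and tube haven't moved.

Run:
```python
from h import *
np.set_printoptions(precision=4,suppress=True)
hub=c1(364,57,.193)[:2]
for n,x,y,z in(('bar',247,240,.17),('barm',300,158,.17),('fork',225,262,.172),('ring',169,338,.195)):
    P=c1(x,y,z);d=P[:2]-hub;print(n,P,np.degrees(np.arctan2(d[1],d[0])),np.hypot(*d))
a=np.radians(145.1);u=np.array([np.cos(a),np.sin(a)])
for th in(.3,.4,.5,.6,.7):
    L=np.r_[hub+u*(.152+.06*np.cos(th)),.17+.06*np.sin(th)]
    T=np.r_[hub+u*(.152+.12*np.cos(th)-.003*np.sin(th)),.17+.12*np.sin(th)+.003*np.cos(th)]
    print(th,(proj('top',L)-[150,120]+.5)*4-.5,(proj('top',T)-[150,120]+.5)*4-.5,T,(proj('side',L)-[165,125]+.5)*3.75-.5)
```

```text
bar [ 0.5842 -0.0956  0.17  ] 145.9236619294293 0.12935626965980768
barm [ 0.634  -0.1283  0.17  ] 145.2793490408122 0.0697821090065175
fork [ 0.5708 -0.0822  0.172 ] 144.5616778865145 0.14797632451626097
ring [ 0.524  -0.0503  0.195 ] 144.87047881544424 0.2045808932517718
0.3 [166.8232 345.9204] [108.4002 424.3964] [ 0.4734 -0.016   0.2083] [212.8504 121.8493]
0.4 [167.844  342.6459] [110.2285 418.0347] [ 0.477  -0.0185  0.2195] [216.1982 113.03  ]
0.5 [169.4444 338.5852] [113.2889 409.9756] [ 0.4815 -0.0217  0.2302] [220.4828 104.5901]
0.6 [171.615  333.7716] [117.5796 400.2672] [ 0.4868 -0.0254  0.2402] [225.6666  96.6184]
0.7 [174.3393 328.2481] [123.081  388.9832] [ 0.493  -0.0297  0.2496] [231.7018  89.1996]
```

>>> {"method": "play_rows", "body": {
  "commands": [
    {"hand": -1,"travel": [-0.1,0,0],"twist": [0,0,0]},
    {"hand": -1,"travel": [-0.2,0,0],"twist": [0,0,0]},
    {"hand": -1,"travel": [-0.3,0,0],"twist": [0,0,0]},
    {"hand": -1,"travel": [-0.4,0,0],"twist": [0,0,0]},
    {"hand": -1,"travel": [-0.5,0,0],"twist": [0,0,0]},
    {"hand": -1,"travel": [-0.6,0,0],"twist": [0,0,0]},
    {"hand": -1,"travel": [-0.7,0,0],"twist": [0,0,0]},
    {"hand": -1,"travel": [-0.8,0,0],"twist": [0,0,0]},
    {"hand": -1,"travel": [-0.9,0,0],"twist": [0,0,0]},
    {"hand": -1,"travel": [-1,0,0],"twist": [0,0,0]}
  ]
}}

```text
time: 14.2
tool_pos: [0.509, -0.0103, 0.3014]
eef_rot: [[-0.821, 0.571, 0.0], [0.571, 0.821, 0.0], [-0.0, 0.0, -1.0]]
contact_force: [0.2, -0.2, -0.7]
finger_gap: 0.0
grasp_force: 0.0
```

>>> {"method": "play_rows", "body": {
  "commands": [
    {"hand": -1,"travel": [-0.1,-0.02,0],"twist": [0,0,0]},
    {"hand": -1,"travel": [-0.2,-0.04,0],"twist": [0,0,0]},
    {"hand": -1,"travel": [-0.3,-0.05,0],"twist": [0,0,0]},
    {"hand": -1,"travel": [-0.35,-0.05,0],"twist": [0,0,0]},
    {"hand": -1,"travel": [-0.35,-0.05,-0.1],"twist": [0,0,0]},
    {"hand": -1,"travel": [-0.35,-0.05,-0.2],"twist": [0,0,0]},
    {"hand": -1,"travel": [-0.35,-0.05,-0.3],"twist": [0,0,0]},
    {"hand": -1,"travel": [-0.35,-0.05,-0.4],"twist": [0,0,0]},
    {"hand": -1,"travel": [-0.35,-0.05,-0.5],"twist": [0,0,0]},
    {"hand": -1,"travel": [-0.35,-0.05,-0.6],"twist": [0,0,0]}
  ]
}}

```text
time: 15.2
tool_pos: [0.4748, -0.0153, 0.2402]
eef_rot: [[-0.821, 0.571, -0.001], [0.571, 0.821, -0.0], [0.0, -0.001, -1.0]]
contact_force: [0.3, 0.1, -0.6]
finger_gap: -0.0001
grasp_force: 0.0
```

>>> {"method": "play_rows", "body": {
  "commands": [
    {"hand": -1,"travel": [0,0,-0.05],"twist": [0,0,0]},
    {"hand": -1,"travel": [-0.01,0.01,-0.1],"twist": [0,0,0]},
    {"hand": -1,"travel": [-0.02,0.01,-0.15],"twist": [0,0,0]},
    {"hand": -1,"travel": [-0.03,0.02,-0.2],"twist": [0,0,0]},
    {"hand": -1,"travel": [-0.04,0.03,-0.25],"twist": [0,0,0]},
    {"hand": -1,"travel": [-0.05,0.03,-0.3],"twist": [0,0,0]},
    {"hand": -1,"travel": [-0.06,0.04,-0.35],"twist": [0,0,0]},
    {"hand": -1,"travel": [-0.07,0.05,-0.4],"twist": [0,0,0]},
    {"hand": -1,"travel": [-0.07,0.05,-0.45],"twist": [0,0,0]},
    {"hand": -1,"travel": [-0.07,0.05,-0.5],"twist": [0,0,0]}
  ]
}}

```text
time: 16.2
tool_pos: [0.4678, -0.0103, 0.1909]
eef_rot: [[-0.821, 0.571, 0.0], [0.571, 0.821, 0.0], [-0.0, 0.0, -1.0]]
contact_force: [-0.8, 0.2, 2.1]
finger_gap: 0.0001
grasp_force: 0.9
```

>>> {"method": "play_rows", "body": {
  "commands": [
    {"hand": -1,"travel": [0,0,-0.03],"twist": [0,0,0]},
    {"hand": -1,"travel": [0,0,-0.06],"twist": [0,0,0]},
    {"hand": -1,"travel": [0,0,-0.08],"twist": [0,0,0]},
    {"hand": -1,"travel": [0,0,-0.1],"twist": [0,0,0]},
    {"hand": -1,"travel": [0,0,-0.12],"twist": [0,0,0]},
    {"hand": -1,"travel": [0,0,-0.14],"twist": [0,0,0]},
    {"hand": -1,"travel": [0,0,-0.16],"twist": [0,0,0]},
    {"hand": -1,"travel": [0,0,-0.17],"twist": [0,0,0]},
    {"hand": -1,"travel": [0,0,-0.17],"twist": [0,0,0]},
    {"hand": -1,"travel": [0,0,-0.17],"twist": [0,0,0]}
  ]
}}

```text
time: 17.2
tool_pos: [0.468, -0.0105, 0.1743]
eef_rot: [[-0.821, 0.571, 0.0], [0.571, 0.821, -0.0], [-0.001, 0.0, -1.0]]
contact_force: [0.0, 1.3, -0.0]
finger_gap: -0.0003
grasp_force: 0.0
```

>>> {"method": "play_rows", "body": {
  "commands": [
    {"hand": -1,"travel": [0,0,-0.005],"twist": [0,0,0]},
    {"hand": -1,"travel": [0,0,-0.01],"twist": [0,0,0]},
    {"hand": -1,"travel": [0,0,-0.015],"twist": [0,0,0]},
    {"hand": -1,"travel": [0,0,-0.02],"twist": [0,0,0]},
    {"hand": -1,"travel": [0,0,-0.022],"twist": [0,0,0]},
    {"hand": -1,"travel": [0,0,-0.024],"twist": [0,0,0]},
    {"hand": -1,"travel": [0,0,-0.026],"twist": [0,0,0]},
    {"hand": -1,"travel": [0,0,-0.028],"twist": [0,0,0]},
    {"hand": -1,"travel": [0,0,-0.03],"twist": [0,0,0]},
    {"hand": -1,"travel": [0,0,-0.03],"twist": [0,0,0]}
  ]
}}

```text
time: 18.2
tool_pos: [0.4682, -0.0102, 0.1726]
eef_rot: [[-0.821, 0.571, 0.001], [0.571, 0.821, 0.001], [-0.0, 0.001, -1.0]]
contact_force: [-2.5, 0.2, 11.3]
finger_gap: -0.0001
grasp_force: 5.4
```

The force rose to 11 N at z = 0.1726, so the head is against its stop. Next I lift clear and check.

>>> {"method": "play_rows", "body": {
  "commands": [
    {"hand": -1,"travel": [0,0,0.05],"twist": [0,0,0]},
    {"hand": -1,"travel": [0,0,0.15],"twist": [0,0,0]},
    {"hand": -1,"travel": [0,0,0.3],"twist": [0,0,0]},
    {"hand": -1,"travel": [0,0,0.5],"twist": [0,0,0]},
    {"hand": -1,"travel": [0,0,0.7],"twist": [0,0,0]},
    {"hand": -1,"travel": [0,0.1,0.9],"twist": [0,0,0]},
    {"hand": -1,"travel": [0,0.3,1],"twist": [0,0,0]},
    {"hand": -1,"travel": [0,0.5,1],"twist": [0,0,0]},
    {"hand": -1,"travel": [0,0.75,1],"twist": [0,0,0]},
    {"hand": -1,"travel": [0,1,1],"twist": [0,0,0]}
  ]
}}

```text
time: 19.2
tool_pos: [0.4677, 0.0905, 0.2719]
eef_rot: [[-0.821, 0.571, 0.001], [0.571, 0.821, 0.0], [-0.0, 0.001, -1.0]]
contact_force: [-0.2, 0.1, 0.6]
finger_gap: 0.0002
grasp_force: 0.0
```

>>> {"method": "play_rows", "body": {
  "commands": [
    {"hand": -1,"travel": [0,0.1,0],"twist": [0,0,0]},
    {"hand": -1,"travel": [0,0.2,0],"twist": [0,0,0]},
    {"hand": -1,"travel": [0,0.3,0],"twist": [0,0,0]},
    {"hand": -1,"travel": [0,0.4,0],"twist": [0,0,0]},
    {"hand": -1,"travel": [0,0.5,0],"twist": [0,0,0]},
    {"hand": -1,"travel": [0,0.6,0],"twist": [0,0,0]},
    {"hand": -1,"travel": [0,0.7,0],"twist": [0,0,0]},
    {"hand": -1,"travel": [0,0.8,0],"twist": [0,0,0]},
    {"hand": -1,"travel": [0,0.9,0],"twist": [0,0,0]},
    {"hand": -1,"travel": [0,1,0],"twist": [0,0,0]}
  ]
}}

```text
time: 20.2
tool_pos: [0.4678, 0.1906, 0.2713]
eef_rot: [[-0.821, 0.571, 0.0], [0.571, 0.821, 0.0], [0.0, 0.0, -1.0]]
contact_force: [0.0, -0.5, -0.3]
finger_gap: 0.0003
grasp_force: 0.0
```

Run:
```python
from station import env
import cv2,numpy as np
a=env.capture("top");b=env.capture("side")
A=cv2.resize(a[120:270,150:250],None,fx=4,fy=4,interpolation=cv2.INTER_CUBIC)
B=cv2.resize(b[130:280,180:280],None,fx=4,fy=4,interpolation=cv2.INTER_CUBIC)
cv2.imwrite("pics/f.png",np.hstack([A,B]))
from h import *
hub=c1(364,57,.193)[:2];a=np.radians(145.1);u=np.array([np.cos(a),np.sin(a)])
L=np.r_[hub+u*.212,.17];print((proj('top',L)-[150,120]+.5)*4-.5,(proj('side',L)-[180,130]+.5)*4-.5+[400,0])
```

```text
[167.23258872 350.8394175 ] [562.59635961 139.67348647]
```

View pics/f.png

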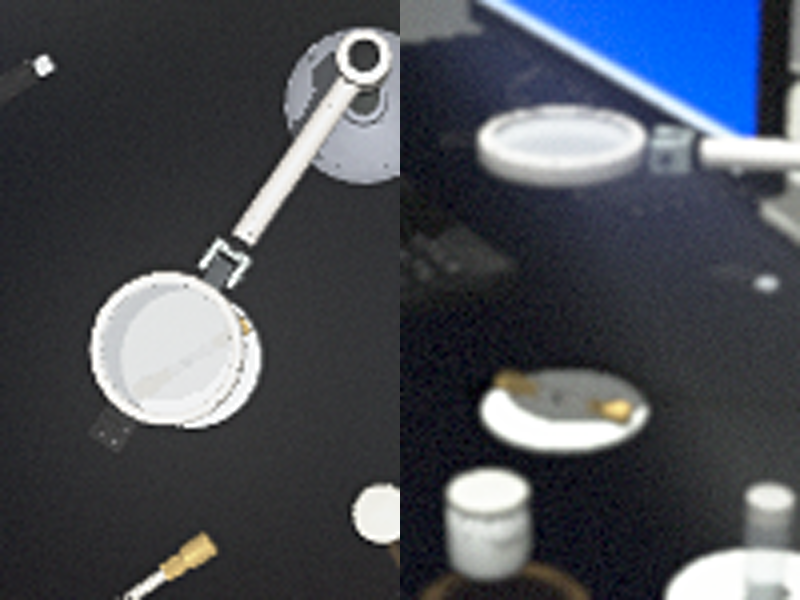

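The lens is level. Its ring centre is at (168,348), against a predicted (167,351), which puts it over the tube's middle. The tube, pot and vial are where they were.

```bash
python3 -c "
from station import env
print(env.sign_off())"
```

```text
the job is handed in; nothing more can be done
None
```

I swung the lens to within a few millimetres of the tube's middle by the camera, then folded it level against its stop. I let go of the magnifier, left the tube, vial and pot where they were, and handed the job in at about 20 s; no verdict came back.

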